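Make up two practical kits

TASK

Make up the two kits from the stock at the front of the bench: the blue-capped tube and the cork go into the blue tray, and the small pink-filled beaker, the amber dropper bottle and the red rubber stopper into the yellow tray, each standing upright on the floor of a compartment of its own. Keep the tube, the beaker and the bottle upright all the while, and leave the purple-capped tube and the timer where they stand.

Things in the scene. Friction and masses are not known exactly. Their poses are not given: they have to be found in the camera images.
- blue_tray: Blue plastic kit tray, fixed to the bench, 80 (x) by 155 (y) mm, rim 10 mm high, with two square compartments in a row along its y. Origin: centre of its underside. Floor 3 mm thick; compartment centres at y = -38 and +38 mm, x = 0; each about 73 mm wide inside; the 3 mm thick divider is 8 mm high.
- yellow_tray: Yellow plastic kit tray, fixed to the bench, 80 (x) by 231 (y) mm, rim 10 mm high, with three square compartments in a row along its y. Origin: centre of its underside. Floor 3 mm thick; compartment centres at y = -76, 0 and +76 mm, x = 0; each about 73 mm wide inside; the 3 mm thick dividers are 8 mm high.
- blue_tube_mid (a point): Loose clear sample tube with a BLUE screw cap, standing upright on its flat end: 112 mm tall, body 29 mm across, cap 35 mm across and covering the top 15 mm. About 60 g; best grasped by the cap (below it, open wide before lifting off, or the cap catches). The point is on its axis 56 mm above its foot, z up its axis; its yaw means nothing.
- cork_mid (a point): Loose light brown cork, 24 mm across the top, tapering slightly downward, 22 mm tall, narrow end down. The point is on its axis, half-way up, z up its axis; its yaw means nothing.
- beaker_mid (a point): Loose small glass beaker with a spout and a pink filling, 47 mm across, 58 mm tall, open at the top. About 60 g; grasp it round the body. The point is on its axis 29 mm above its foot, z up its axis; its yaw means nothing.
- dropper_mid (a point): Loose amber dropper bottle with a black rubber teat, standing upright: glass body 36 mm across and 72 mm tall with narrower neck and teat up to 113 mm. About 60 g; grasp the body. The point is on its axis 56.5 mm above its foot, z up its axis; its yaw means nothing.
- stopper_mid (a point): Loose dark red rubber stopper, 33 mm across the top, tapering downward, 28 mm tall, narrow end down. The point is on its axis, half-way up, z up its axis; its yaw means nothing.
- purple_tube_mid (a point): Loose sample tube like the other (112 mm tall, 29 mm body, 35 mm cap) but with a PURPLE screw cap, standing among the stock. It belongs to no kit. The point is on its axis 56 mm above its foot, z up.
- timer_mid (a point): White countdown timer standing beside the work, 60 mm wide and 60 mm tall, 31 mm deep, not needed. The point is about 30 mm above its foot.
Mind the look-alikes: they are no part of the job. What is shaped like the part that bears stopper_mid but green is not meant.

How it is judged:
By the outcome, as a careful person would: the job done as asked, in the order asked, and still so for the second after the job is handed in, with the robot touching nothing.
It also fails if it takes over 128 s, if anything falls off the work surface, if the arm or the gripper's body presses on something with over 40 N, if the wrist force passes 120 N, or if a joint passes its speed limit or range.

ROBOT

A 6-joint arm with a two-finger parallel gripper is mounted at the origin on a cart in front of the work surface, level with it; the furniture and walls round the work are solid. World frame = base frame: x ahead of the robot, y to its left, z up, the work surface at z = 0. Lengths are in m, angles in degrees, forces in N, time in s.
With the tool pointing down it reaches from about 0.25 to 0.725 m from the base axis. Payload 9.7 kg.
Tool frame: the origin (TCP) lies at the very end of the fingers, on their centre line; the grasp point (between the pads) lies grasp_offset behind it (grasp_offset is the distance from the TCP to the grasp point, in m); z points along the fingers, y is the line along which they close (so a half turn about z gives the same grasp; the last joint's range is limited). The gripper opens to 85 mm and grips with 20 to 120 N. Pads are 22 mm wide; open, the fingers measure 114 mm over their backs; the gripper's body (76 mm by 85 mm) begins 54 mm behind the grasp point. The pads swing forward as they close: fully open they stand 13 mm farther back than shut.
Start: joints at [74.714, 4.979, 10.078, 95.1, 0, 90], TCP at [0.145, 0.531, 0.231] pointing down, gripper open.
Joint ranges: [-179.16, 179.16], [-48.56, 103.87], [-65.8, 70.77], [-126.05, 130.52], [-82.76, 87.17], [-180, 180]. Speed limits (degrees/s): [127.2, 127.2, 147.25, 180, 180, 180].

INTERFACE

Orientations are given as [roll, pitch, yaw] about the fixed x, y, z axes, in that order (R = Rz(yaw) Ry(pitch) Rx(roll)).
In Python, from workcell import get_obs, camera, calibration, job_done, recognise, cut_out, mark_of, grasp_offset gives the robot as it stands.
- The arm moves only by the tool servo_tool, never from a script. Its argument "moves" is a list of rows, each a list of 3 entries, a list of its own where there are three numbers: the turn, a rotation vector about the tool's x, y, z in degrees, then the shift along the tool's x, y, z in m, then the opening in per cent of the stroke, from 0 (shut) to 100 (fully open). In form: [[[ax, ay, az], [x, y, z], claw], ...]. A call has 1 to 12 rows; each row shifts and turns the commanded pose from where the row before left it, along the tool's axes as they then stand; what a row does not reach is not made up. A row lasts 1/10 s, in which the tool goes at most 50 mm and 8.59 degrees, less where a joint would pass 70% of its speed; a pose out of reach is approached as far as the arm can. A call is refused whole if a number of a shift passes 0.05 or a number of a turn 8.59, either way. A call with a gripper value outside its range is refused whole. The fingers move at their own pace and stop on an object; "force" is the grip in N (left out, the last holds). Time passes only in rows, so rows that do not move let the fingers close. It gives the time, the measured TCP pose, the force, the opening and the grip force at its end, in the units of the state.
- get_obs(): the state, without advancing time (a new reading comes with each control period).
- camera(name): name is "side" or "top" or "wrist"; returns (picture, depth): 480x640x3 uint8, red, green, blue; 480x640 float32, m along the optical axis (not along the pixel's ray), 0 where there is no reading.
- calibration(name): a dict with "camera_matrix" (3x3 intrinsics, pixels), "R" (3x3) and "t" (3): a world point X has camera coordinates R X + t. Camera axes: x right, y down, z forward; pixel columns grow to the right and rows downward; lengths in m; the calibration is good to about 2 mm. A picture is of the moment at which its call begins: read the wrist's pose just before it. calibration takes no time and is no camera call; for the wrist camera it gives the pose at the moment of the call.
- job_done(): hands the job in; it is judged then, once.
Trained networks look in the newest picture that a camera, given by its name, has taken for a name from the list of things; names that differ only in an ending like _2 or _b are one class to them, and where a whole thing is asked for, a point or a joint stands for the part that bears it (a point fixed in the world has none). Each returns a list of dicts, best first, with "score" (0 to 1); they miss things now and then, are a little off and sometimes report something else, mostly with a low value. They report only what shows in the picture. A call takes as long as a camera call. They do not tell look-alikes from the thing itself.
- recognise(name, camera): "xyz" ([x, y, z] in m, in the coordinates of the camera as it stood for that picture, good to about 4 mm: the middle of the surface that is visible of it).
- cut_out(name, camera): "mask" (480x640 bool, what is visible of it).
- mark_of(name, camera): "xyz" ([x, y, z] in m, in the coordinates of the camera as it stood for that picture, good to about 4 mm: a listed point, or the origin of a listed thing).
The state is a dict: "time": time; "q": joint angles; "qd": joint speeds; "joint_efforts": joint torques, N m; "ee_pos": TCP position; "tcp_rot": TCP orientation; "wrist_force": force on the tool from outside, world axes, zero at the start; "torque": the same for the moment, N m; "opening": finger opening in m; "grasp_force": force on a finger pad.
Only numpy, scipy, OpenCV 4.12 (cv2) and the standard library are available. Lean on these libraries where they do the work, as an engineer would, in place of code of your own. Each camera call takes 0.05 s, during which the arm holds its last target. There are 200 camera calls.

## Working session

There is one attempt and no reset: what is moved stays moved. The work goes in short steps, Python scripts to look and compute and a tool call to move; the robot and the scene stay as the last step left them, time stands still between calls to the robot, and variables do not carry over. Pictures are saved under pics/ and viewed, at most 17 in all, crops included, and the job is handed in when it is done.

Besides the shell and the picture viewer there is one more tool, called in YAML: its name, and indented under it one key for each argument. servo_tool: Moves the arm, as the interface text tells. Its arguments: {"type":"object","properties":{"moves":{"type":"array"},"force":{"type":"number"}},"required":["moves"]}

```bash
mkdir -p pics; ls; cat > h.py <<'E'
import numpy as np, cv2
from workcell import *
def w(name,p):
    c=calibration(name); return np.array(c["R"]).T@(np.array(p)-np.array(c["t"]))
E
python3 - <<'E'
from h import *
print(grasp_offset, get_obs())
for c in ("top","side"):
    im,d=camera(c); cv2.imwrite(f"pics/{c}0.png",im[:,:,::-1])
    for n in ["blue_tray","yellow_tray","blue_tube_mid","cork_mid","beaker_mid","dropper_mid","stopper_mid","purple_tube_mid","timer_mid"]:
        K=np.array(calibration(c)["camera_matrix"])
        print(c,n,[(round(r["score"],2),w(c,r["xyz"]).round(3).tolist(),(K@r["xyz"]/r["xyz"][2])[:2].round().tolist()) for r in mark_of(n,c)[:4]])
E
```

```text
pics
0.0187 {'time': 0.0, 'q': array([7.47156938e+01, 5.01312026e+00, 1.00346959e+01, 9.50986646e+01,
       6.91470190e-04, 9.00011259e+01]), 'qd': array([ 0.03824452, -0.00294613, -0.02251241,  0.05291018, -0.02490878,
       -0.01542934]), 'joint_efforts': array([ 1.32431713e-03, -5.20384920e+01,  4.64807296e+01,  1.61615212e-02,
       -7.96650255e-06,  2.49581412e-06]), 'ee_pos': array([0.14492388, 0.53033619, 0.23056584]), 'tcp_rot': array([-1.79922911e+02, -6.89954721e-04,  1.64714567e+02]), 'wrist_force': array([-0.09578068, -0.79316351, -0.20073718]), 'torque': array([ 0.04121887,  0.01586061, -0.00765502]), 'grasp_force': 0.0, 'opening': 0.08510484324439588}
top blue_tray [(0.82, [0.524, 0.008, -0.0], [251.0, 241.0]), (0.49, [0.525, -0.266, 0.002], [351.0, 242.0])]
top yellow_tray [(0.59, [0.525, -0.268, 0.003], [352.0, 242.0])]
top blue_tube_mid [(0.55, [0.428, -0.069, 0.057], [277.0, 275.0]), (0.39, [0.4, -0.176, 0.009], [317.0, 287.0])]
top cork_mid [(0.48, [0.4, -0.181, 0.007], [319.0, 287.0]), (0.2, [0.408, -0.388, 0.029], [396.0, 285.0])]
top beaker_mid [(0.6, [0.409,
[... 508 characters left out ...]
0.008, -0.001], [309.0, 313.0])]
side yellow_tray [(0.76, [0.526, -0.265, -0.002], [308.0, 246.0]), (0.45, [0.403, -0.177, 0.012], [363.0, 258.0])]
side blue_tube_mid [(0.69, [0.433, -0.07, 0.061], [355.0, 263.0])]
side cork_mid []
side beaker_mid [(0.66, [0.411, -0.388, 0.027], [352.0, 214.0])]
side dropper_mid [(0.88, [0.395, -0.292, 0.055], [362.0, 220.0])]
side stopper_mid [(0.89, [0.356, 0.058, 0.013], [404.0, 323.0]), (0.85, [0.481, 0.162, 0.013], [336.0, 365.0]), (0.78, [0.358, -0.017, 0.009], [395.0, 300.0]), (0.7, [0.541, 0.139, 0.014], [297.0, 354.0])]
side purple_tube_mid [(0.86, [0.433, 0.04, 0.055], [360.0, 297.0])]
side timer_mid [(0.69, [0.607, -0.517, 0.031], [280.0, 195.0])]
```

```bash
python3 - <<'E'
import cv2,numpy as np
a=cv2.imread("pics/top0.png")[185:325,170:470]; b=cv2.imread("pics/side0.png")[160:410,220:460]
cv2.imwrite("pics/c_top.png",cv2.resize(a,(798,372),interpolation=cv2.INTER_CUBIC))
cv2.imwrite("pics/c_side.png",cv2.resize(b,(576,600),interpolation=cv2.INTER_CUBIC))
E
```

```text
(no output)
```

View pics/c_top.png

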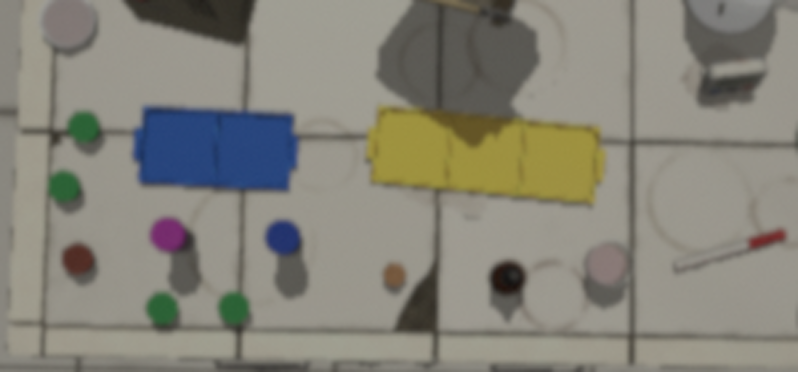

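View pics/c_side.png

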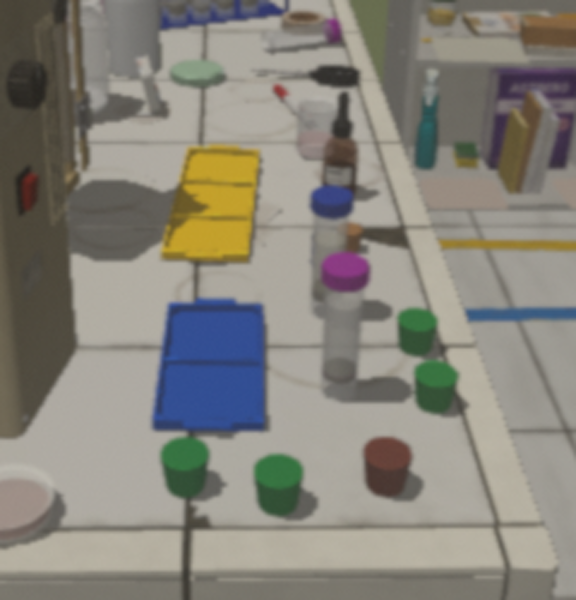

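```bash
cat >> h.py <<'E'
def cloud(c):
    im,d=camera(c); k=calibration(c); K=np.array(k["camera_matrix"])
    v,u=np.mgrid[:480,:640]
    P=np.stack([(u-K[0,2])/K[0,0]*d,(v-K[1,2])/K[1,1]*d,d],-1)
    return im,d,(P-np.array(k["t"]))@np.array(k["R"])
E
python3 - <<'E'
from h import *
im,d,P=cloud("top")
hsv=cv2.cvtColor(im,cv2.COLOR_RGB2HSV)
for n,lo,hi in(("blue",100,125),("yellow",20,35)):
    m=(hsv[...,0]>lo)&(hsv[...,0]<hi)&(hsv[...,1]>120)&(d>0)&(P[...,2]<.03)&(P[...,0]>.45)&(P[...,0]<.62)&(P[...,1]>-.45)&(P[...,1]<.15)
    r=cv2.minAreaRect(P[m][:,:2].astype(np.float32)); print(n,m.sum(),r,P[m].mean(0))
m=(d>0)&(P[...,0]>.3)&(P[...,0]<.8)&(abs(P[...,1])<.6)&(P[...,2]>.06)
for nm in("top","side"):
    if nm=="side": im,d,P=cloud("side"); m=(d>0)&(P[...,0]>.3)&(P[...,0]<.8)&(abs(P[...,1])<.6)&(P[...,2]>.06)
    Q=P[m]; 
    c={}
    for x,y,z in Q: 
        k=(round(int(x/.05)*.05,2),round(np.floor(y/.05)*.05,2)); a=c.setdefault(k,[]);a.append(z)
    print(nm,[(k,round(max(a),2)) for k,a in sorted(c.items()) if len(a)>5])
E
```

```text
blue 1556 ((0.523690938949585, 0.00776468962430954), (0.1623876392841339, 0.07588733732700348), 87.67847442626953) [0.52387822 0.00771392 0.002823  ]
yellow 2357 ((0.5231273174285889, -0.27007734775543213), (0.24029448628425598, 0.07827314734458923), 85.37150573730469) [ 0.52308382 -0.26993498  0.00308281]
top [((0.35, np.float64(-0.3)), np.float64(0.11)), ((0.4, np.float64(-0.3)), np.float64(0.08)), ((0.4, np.float64(-0.1)), np.float64(0.12)), ((0.4, np.float64(0.0)), np.float64(0.12)), ((0.4, np.float64(0.05)), np.float64(0.12)), ((0.6, np.float64(-0.55)), np.float64(0.11)), ((0.6, np.float64(-0.35)), np.float64(0.45)), ((0.6, np.float64(-0.3)), np.float64(0.46)), ((0.6, np.float64(-0.25)), np.float64(0.43)), ((0.6, np.float64(-0.05)), np.float64(0.34)), ((0.6, np.float64(0.0)), np.float64(0.34)), ((0.6, np.float64(0.05)), np.float64(0.33)), ((0.65, np.float64(-0.6)), np.float64(0.14)), ((0.65, np.float64(-0.55)), np.float64(0.14)), ((0.65, np.float64(-0.5)), np.float64(0.14)), ((0.65, np.float64(-0.35)), np.float64(0.46)), ((0.65, np.float64(-0.3)), np.float64(0.47)), ((0.65, np.f
[... 2631 characters left out ...]
loat64(0.46)), ((0.7, np.float64(-0.05)), np.float64(0.46)), ((0.7, np.float64(0.0)), np.float64(0.46)), ((0.7, np.float64(0.05)), np.float64(0.46)), ((0.7, np.float64(0.1)), np.float64(0.46)), ((0.75, np.float64(-0.35)), np.float64(0.4)), ((0.75, np.float64(-0.3)), np.float64(0.41)), ((0.75, np.float64(-0.25)), np.float64(0.52)), ((0.75, np.float64(-0.2)), np.float64(0.52)), ((0.75, np.float64(-0.15)), np.float64(0.52)), ((0.75, np.float64(-0.1)), np.float64(0.45)), ((0.75, np.float64(-0.05)), np.float64(0.45)), ((0.75, np.float64(0.0)), np.float64(0.45)), ((0.75, np.float64(0.05)), np.float64(0.46)), ((0.75, np.float64(0.1)), np.float64(0.46)), ((0.75, np.float64(0.15)), np.float64(0.46))]
```

```bash
python3 - <<'E'
from h import *
for c in("top","side"):
    im,d,P=cloud(c)
    for y in np.arange(-.4,.15,.05):
        m=(d>0)&(P[...,0]>.5)&(P[...,0]<.8)&(P[...,1]>y)&(P[...,1]<y+.05)&(P[...,2]>.06)
        if m.sum()>5: 
            Q=P[m]; print(c,round(y,2),m.sum(),"xmin",Q[:,0].min().round(3),"z at x<.7",[ (Q[Q[:,0]<.7][:,2].min().round(2),Q[Q[:,0]<.7][:,2].max().round(2)) if (Q[:,0]<.7).any() else None])
E
```

```text
top -0.35 603 xmin 0.641 z at x<.7 [(np.float64(0.44), np.float64(0.46))]
top -0.3 3268 xmin 0.633 z at x<.7 [(np.float64(0.06), np.float64(0.47))]
top -0.25 3568 xmin 0.645 z at x<.7 [(np.float64(0.06), np.float64(0.47))]
top -0.2 3013 xmin 0.657 z at x<.7 [(np.float64(0.06), np.float64(0.47))]
top -0.15 2348 xmin 0.668 z at x<.7 [(np.float64(0.06), np.float64(0.47))]
top -0.1 2206 xmin 0.674 z at x<.7 [(np.float64(0.24), np.float64(0.47))]
top -0.05 2617 xmin 0.629 z at x<.7 [(np.float64(0.06), np.float64(0.43))]
top -0.0 2548 xmin 0.629 z at x<.7 [(np.float64(0.06), np.float64(0.39))]
top 0.05 2031 xmin 0.627 z at x<.7 [(np.float64(0.06), np.float64(0.34))]
top 0.1 1332 xmin 0.727 z at x<.7 [None]
side -0.35 128 xmin 0.72 z at x<.7 [None]
side -0.3 1680 xmin 0.634 z at x<.7 [(np.float64(0.06), np.float64(0.46))]
side -0.25 2087 xmin 0.645 z at x<.7 [(np.float64(0.07), np.float64(0.46))]
side -0.2 2475 xmin 0.657 z at x<.7 [(np.float64(0.21), np.float64(0.46))]
side -0.15 1486 xmin 0.669 z at x<.7 [(np.float64(0.31), np.float64(0.46))]
side -0.1 1013 xmin 0.682 z at x<.7 [(np.float64(0.4), np.float64(0.46))]
side -0.05 1858 xmin 0.63 z at x<.7 [(np.float64(0.06), np.float64(0.43))]
side -0.0 4029 xmin 0.632 z at x<.7 [(np.float64(0.06), np.float64(0.39))]
side 0.05 10968 xmin 0.629 z at x<.7 [(np.float64(0.06), np.float64(0.34))]
side 0.1 4382 xmin 0.728 z at x<.7 [None]
```

View pics/side0.png

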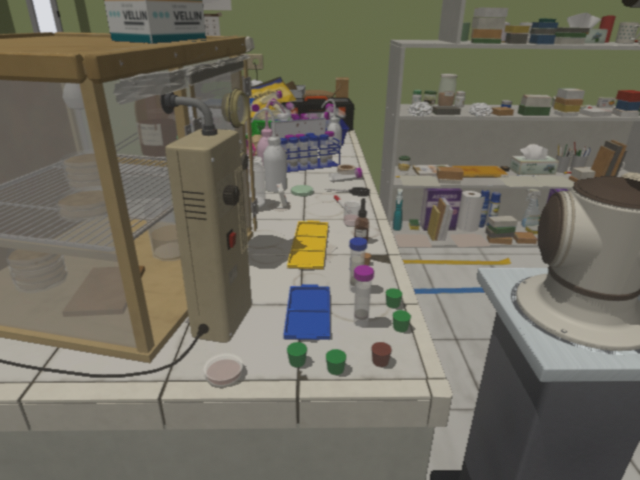

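View pics/top0.png

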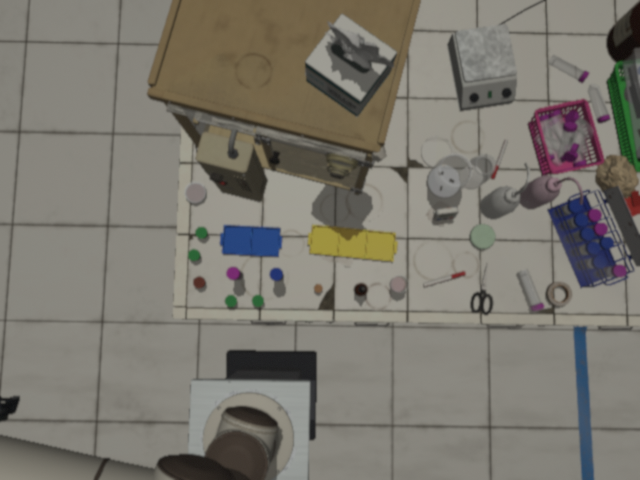

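servo_tool:
  moves:
    - [[0,0,8.3],[0,0,0],100]
    - [[0,0,8.3],[0,0,0],100]
    - [[0,0,8.3],[0,0,0],100]
    - [[0,0,8.3],[0,0,0],100]
    - [[0,0,8.3],[0,0,0],100]
    - [[0,0,8.3],[0,0,0],100]
    - [[0,0,8.3],[0,0,0],100]
    - [[0,0,8.3],[0,0,0],100]
    - [[0,0,8.3],[0,0,0],100]
    - [[0,0,0],[0,0,0],100]
  force: 30

```text
time: 2.2
ee_pos: [0.145, 0.5305, 0.2313]
tcp_rot: [180.0, -0.0, 89.9]
wrist_force: [-0.0, 0.2, 1.1]
opening: 0.0855
grasp_force: 0.0
```

servo_tool:
  moves:
    - [[0,0,0],[-0.04,0.019,0],100]
    - [[0,0,0],[-0.04,0.019,0],100]
    - [[0,0,0],[-0.04,0.019,0],100]
    - [[0,0,0],[-0.04,0.019,0],100]
    - [[0,0,0],[-0.04,0.019,0],100]
    - [[0,0,0],[-0.04,0.019,0],100]
    - [[0,0,0],[-0.04,0.019,0],100]
    - [[0,0,0],[-0.04,0.019,0],100]
    - [[0,0,0],[-0.04,0.019,0],100]
    - [[0,0,0],[-0.04,0.019,0],100]
    - [[0,0,0],[-0.04,0.019,0],100]
    - [[0,0,0],[-0.04,0.019,0],100]

```text
time: 3.4
ee_pos: [0.3735, 0.0487, 0.2316]
tcp_rot: [179.9, -0.0, 90.3]
wrist_force: [1.3, 0.8, 0.6]
opening: 0.0853
grasp_force: 0.0
```

servo_tool:
  moves:
    - [[0,0,0],[-0.04,0.019,0],100]
    - [[0,0,0],[-0.04,0.019,0],100]
    - [[0,0,0],[-0.04,0.019,0],100]
    - [[0,0,0],[0,0,0.03],100]
    - [[0,0,0],[0,0,0.04],100]
    - [[0,0,0],[0,0,0.04],100]
    - [[0,0,0],[0,0,0.03],100]
    - [[0,0,0],[0,0,0],100]
    - [[0,0,0],[0,0,0],100]

```text
time: 4.3
ee_pos: [0.4301, -0.0694, 0.0921]
tcp_rot: [180.0, 0.0, 90.2]
wrist_force: [0.1, 0.2, 0.4]
opening: 0.0858
grasp_force: 0.0
```

```bash
python3 - <<'E'
from h import *
im,d,P=cloud("wrist"); cv2.imwrite("pics/w1.png",im[:,:,::-1]); print(get_obs()["ee_pos"])
hsv=cv2.cvtColor(im,cv2.COLOR_RGB2HSV)
m=(hsv[...,0]>100)&(hsv[...,0]<128)&(hsv[...,1]>110)&(d>0)&(P[...,2]>.08)
if m.sum(): print(m.sum(),np.median(P[m],0),P[m].min(0),P[m].max(0))
E
```

```text
[ 0.43085751 -0.06946713  0.09308162]
10775 [ 0.42950589 -0.06123646  0.11244294] [ 0.35617827 -0.08653151  0.09786171] [ 0.50372134 -0.0490928   0.18940415]
```

View pics/w1.png

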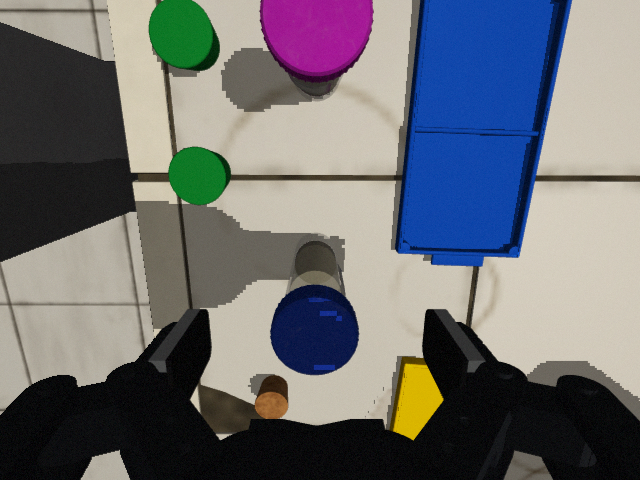

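servo_tool:
  moves:
    - [[0,0,0],[0,0,0.004],60]
    - [[0,0,0],[0,0,0],40]
    - [[0,0,0],[0,0,0],20]
    - [[0,0,0],[0,0,0],20]
    - [[0,0,0],[0,0,0],20]
    - [[0,0,0],[0,0,0],20]
    - [[0,0,0],[0,0,0],20]
    - [[0,0,0],[0,0,0],20]
    - [[0,0,0],[0,0,0],20]
    - [[0,0,0],[0,0,0],20]

```text
time: 5.35
ee_pos: [0.4305, -0.0695, 0.088]
tcp_rot: [179.9, 0.0, 90.0]
wrist_force: [-1.2, -0.5, 5.5]
opening: 0.0337
grasp_force: 29.7
```

servo_tool:
  moves:
    - [[0,0,0],[0,0,-0.02],20]
    - [[0,0,0],[0,0,-0.03],20]
    - [[0,0,0],[0,0.025,0],20]
    - [[0,0,0],[0,0.035,0],20]
    - [[0,0,0],[0.015,0.025,0],20]
    - [[0,0,0],[0.03,0.01,0],20]
    - [[0,0,0],[0.03,0,0],20]
    - [[0,0,0],[0.025,0,0],20]
    - [[0,0,0],[0.015,0,0],20]
    - [[0,0,0],[0,0,0],20]
    - [[0,0,0],[0,0,0],20]
    - [[0,0,0],[0,0,0.02],20]

```text
time: 6.55
ee_pos: [0.5265, 0.0449, 0.1194]
tcp_rot: [179.8, -0.0, 90.0]
wrist_force: [-0.2, 0.5, -0.4]
opening: 0.0337
grasp_force: 30.2
```

```bash
python3 - <<'E'
from h import *
o=get_obs();print(o["ee_pos"],o["opening"],o["grasp_force"])
im,d=camera("side"); cv2.imwrite("pics/s1.png",cv2.resize(im[180:380,240:440,::-1],(500,500)))
E
```

```text
[0.52647111 0.04488083 0.11944992] 0.033694383050418227 30.166178941726685
```

View pics/s1.png

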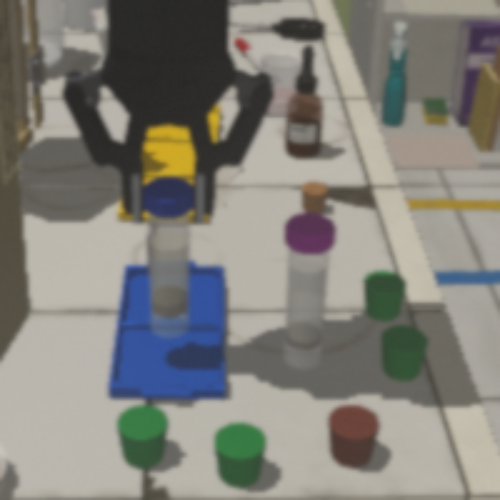

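servo_tool:
  moves:
    - [[0,0,0],[0,0,0.015],20]
    - [[0,0,0],[0,0,0.009],20]
    - [[0,0,0],[0,0,0.003],20]
    - [[0,0,0],[0,0,0],20]
    - [[0,0,0],[0,0,0],20]

```text
time: 7.1
ee_pos: [0.5251, 0.0453, 0.091]
tcp_rot: [180.0, 0.0, 90.0]
wrist_force: [-2.0, 0.4, 6.4]
opening: 0.0335
grasp_force: 30.7
```

servo_tool:
  moves:
    - [[0,0,0],[0,0,0],55]
    - [[0,0,0],[0,0,0],100]
    - [[0,0,0],[0,0,0],100]
    - [[0,0,0],[0,0,0],100]
    - [[0,0,0],[0,0,0],100]
    - [[0,0,0],[0,0,0],100]
    - [[0,0,0],[0,0,0],100]
    - [[0,0,0],[0,0,-0.02],100]
    - [[0,0,0],[0,0,-0.04],100]
    - [[0,0,0],[0,0,-0.04],100]
    - [[0,0,0],[0,0,-0.02],100]

```text
time: 8.2
ee_pos: [0.5258, 0.0457, 0.2139]
tcp_rot: [179.8, -0.0, 90.0]
wrist_force: [0.2, 0.1, -0.5]
opening: 0.0855
grasp_force: 0.0
```

servo_tool:
  moves:
    - [[0,0,0],[-0.037,-0.02,0],100]
    - [[0,0,0],[-0.037,-0.021,0],100]
    - [[0,0,0],[-0.037,-0.021,0],100]
    - [[0,0,0],[-0.037,-0.021,0],100]
    - [[0,0,0],[-0.037,-0.021,0],100]
    - [[0,0,0],[-0.037,-0.02,0],100]
    - [[0,0,0],[0,0,0.04],100]
    - [[0,0,0],[0,0,0.05],100]
    - [[0,0,0],[0,0,0.04],100]
    - [[0,0,0],[0,0,0],60]
    - [[0,0,0],[0,0,0],60]
    - [[0,0,0],[0,0,0],60]

```text
time: 9.4
ee_pos: [0.4025, -0.1768, 0.083]
tcp_rot: [179.8, 0.1, 90.0]
wrist_force: [-0.6, -1.0, 0.8]
opening: 0.0512
grasp_force: 0.0
```

```bash
python3 - <<'E'
from h import *
o=get_obs();print(o["ee_pos"],o["opening"])
im,d,P=cloud("wrist"); cv2.imwrite("pics/w2.png",im[:,:,::-1])
print([(r["score"],w("wrist",r["xyz"])) for r in mark_of("cork_mid","wrist")])
im,d=camera("top")
print([(r["score"],w("top",r["xyz"])) for r in mark_of("blue_tube_mid","top")[:2]])
E
```

```text
[ 0.40248628 -0.17683971  0.08297089] 0.05121984405113627
[(0.92, array([ 0.39972979, -0.17866177,  0.00811353]))]
[(0.51, array([0.52477279, 0.04187294, 0.06204837]))]
```

View pics/w2.png

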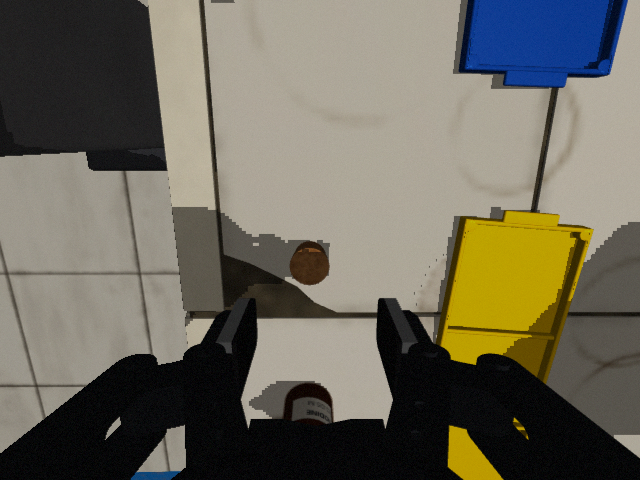

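servo_tool:
  moves:
    - [[0,0,0],[-0.0015,-0.0025,0.03],60]
    - [[0,0,0],[0,0,0.03],60]
    - [[0,0,0],[0,0,0.017],60]
    - [[0,0,0],[0,0,0],60]
    - [[0,0,0],[0,0,0],20]
    - [[0,0,0],[0,0,0],10]
    - [[0,0,0],[0,0,0],10]
    - [[0,0,0],[0,0,0],10]
    - [[0,0,0],[0,0,0],10]
    - [[0,0,0],[0,0,0],10]
  force: 25

```text
time: 10.6
ee_pos: [0.3997, -0.1783, 0.0049]
tcp_rot: [179.9, 0.1, 90.0]
wrist_force: [-1.1, 0.8, 6.7]
opening: 0.023
grasp_force: 24.7
```

servo_tool:
  moves:
    - [[0,0,0],[0,0,-0.02],10]
    - [[0,0,0],[0,0,-0.03],10]
    - [[0,0,0],[0.02,0.015,0],10]
    - [[0,0,0],[0.035,0.03,0],10]
    - [[0,0,0],[0.035,0.03,0],10]
    - [[0,0,0],[0.035,0.03,0],10]
    - [[0,0,0],[0.023,0.018,0],10]
    - [[0,0,0],[0,0,0],10]
    - [[0,0,0],[0,0,0.02],10]
    - [[0,0,0],[0,0,0.018],10]
    - [[0,0,0],[0,0,0.008],10]
    - [[0,0,0],[0,0,0],10]

```text
time: 11.8
ee_pos: [0.521, -0.0303, 0.0069]
tcp_rot: [-179.9, 0.0, 90.0]
wrist_force: [-0.7, 0.3, -0.8]
opening: 0.0226
grasp_force: 27.2
```

```bash
python3 - <<'E'
from h import *
o=get_obs();print(o["ee_pos"],o["opening"],o["grasp_force"])
im,d=camera("wrist"); cv2.imwrite("pics/w3.png",im[:,:,::-1])
E
```

```text
[ 0.52096334 -0.03029064  0.00687321] 0.02258100982051269 27.191256880760193
```

View pics/w3.png

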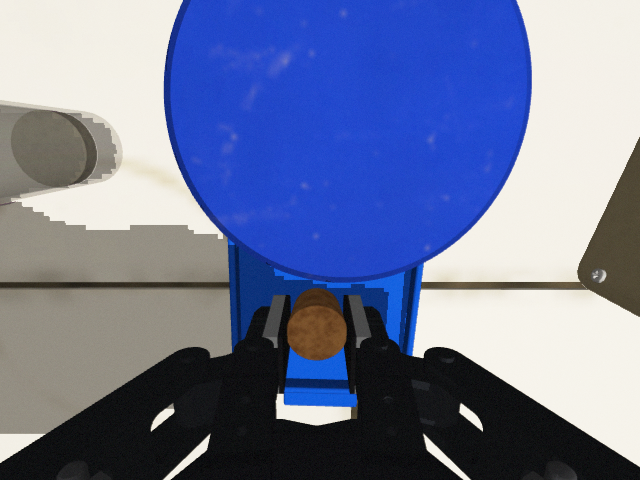

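servo_tool:
  moves:
    - [[0,0,0],[0,0,0],33]
    - [[0,0,0],[0,0,0],40]
    - [[0,0,0],[0,0,0],40]
    - [[0,0,0],[0,0,0],40]
    - [[0,0,0],[0,0,-0.01],40]
    - [[0,0,0],[0,0,-0.02],40]
    - [[0,0,0],[0,0,-0.04],100]
    - [[0,0,0],[0,0,-0.05],100]
    - [[0,0,0],[0,0,-0.05],100]
    - [[0,0,0],[0,0,-0.02],100]
    - [[0,0,0],[0,0,0],100]

```text
time: 12.95
ee_pos: [0.523, -0.0299, 0.2019]
tcp_rot: [179.6, 0.0, 90.0]
wrist_force: [-1.1, -0.6, 0.3]
opening: 0.0855
grasp_force: 0.0
```

```bash
python3 - <<'E'
from h import *
o=get_obs();print(o["ee_pos"],o["opening"],o["wrist_force"])
im,d=camera("wrist"); cv2.imwrite("pics/w4.png",im[:,:,::-1])
print([(r["score"],w("wrist",r["xyz"])) for r in mark_of("cork_mid","wrist")])
E
```

```text
[ 0.52301259 -0.02993051  0.20194501] 0.08553690754457823 [-1.14375557 -0.58218308  0.26920222]
[(0.56, array([ 0.52123024, -0.03089693,  0.00646645]))]
```

View pics/w4.png

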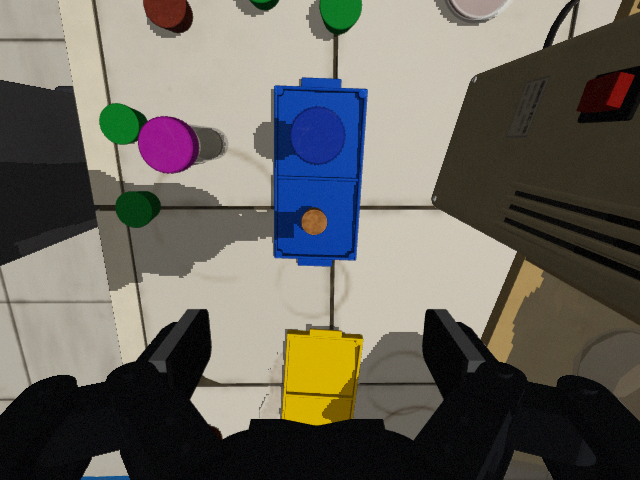

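servo_tool:
  moves:
    - [[0,0,0],[-0.04,-0.0125,0],100]
    - [[0,0,0],[-0.04,-0.0125,0],100]
    - [[0,0,0],[-0.04,-0.0125,0],100]
    - [[0,0,0],[-0.04,-0.0125,0],100]
    - [[0,0,0],[-0.04,-0.0125,0],100]
    - [[0,0,0],[-0.04,-0.0125,0],100]
    - [[0,0,0],[-0.04,-0.0125,0],100]
    - [[0,0,0],[-0.04,-0.0125,0],100]
    - [[0,0,0],[-0.04,-0.0125,0],100]
    - [[0,0,0],[0,0,0.04],100]
    - [[0,0,0],[0,0,0.04],100]
    - [[0,0,0],[0,0,0],100]

```text
time: 14.25
ee_pos: [0.4062, -0.3876, 0.1101]
tcp_rot: [-179.5, -0.5, 90.0]
wrist_force: [-0.8, 0.9, -0.8]
opening: 0.0852
grasp_force: 0.0
```

```bash
python3 - <<'E'
from h import *
o=get_obs();print(o["ee_pos"],o["opening"],o["wrist_force"])
im,d=camera("wrist"); cv2.imwrite("pics/w5.png",im[:,:,::-1])
for n in("beaker_mid","dropper_mid"):print(n,[(r["score"],w("wrist",r["xyz"])) for r in mark_of(n,"wrist")])
E
```

```text
[ 0.40615607 -0.38758957  0.11010765] 0.08515369239266056 [-0.81368327  0.89180168 -0.82714897]
beaker_mid [(0.69, array([ 0.41623223, -0.39188848,  0.03792418]))]
dropper_mid [(0.6, array([ 0.40140692, -0.29008361,  0.06708968]))]
```

View pics/w5.png

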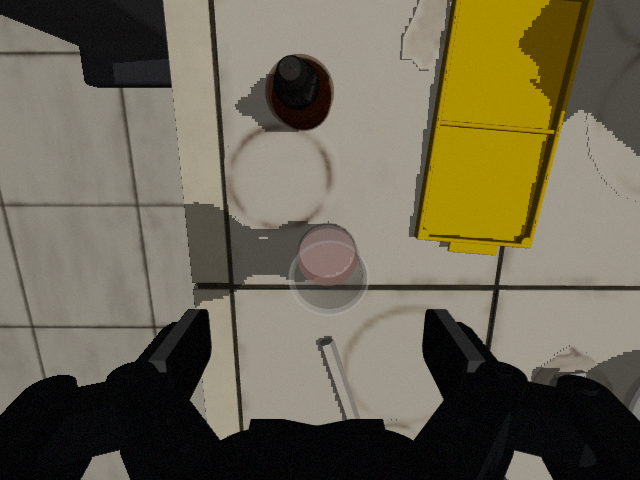

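servo_tool:
  moves:
    - [[0,0,0],[0,0.001,0.02],100]
    - [[0,0,0],[0,0,0.02],100]
    - [[0,0,0],[0,0,0],100]
    - [[0,0,0],[0,0,0],100]
    - [[0,0,0],[0,0,0],100]

```text
time: 14.9
ee_pos: [0.4111, -0.3905, 0.0795]
tcp_rot: [179.9, 0.1, 90.0]
wrist_force: [-0.6, -0.5, 0.1]
opening: 0.0854
grasp_force: 0.0
```

servo_tool:
  moves:
    - [[0,0,0],[0,0,0.025],100]
    - [[0,0,0],[0,0,0.025],100]
    - [[0,0,0],[0,0,0.012],100]
    - [[0,0,0],[0,0,0],80]
    - [[0,0,0],[0,0,0],60]
    - [[0,0,0],[0,0,0],45]
    - [[0,0,0],[0,0,0],40]
    - [[0,0,0],[0,0,0],40]
    - [[0,0,0],[0,0,0],40]
    - [[0,0,0],[0,0,0],40]
    - [[0,0,0],[0,0,0],40]

```text
time: 16.0
ee_pos: [0.4111, -0.3906, 0.0169]
tcp_rot: [179.9, 0.1, 90.0]
wrist_force: [0.4, -0.2, 5.9]
opening: 0.0451
grasp_force: 25.0
```

servo_tool:
  moves:
    - [[0,0,0],[0,0,-0.015],40]
    - [[0,0,0],[0,0,-0.025],40]
    - [[0,0,0],[0.005,0.012,0],40]
    - [[0,0,0],[0.012,0.025,0],40]
    - [[0,0,0],[0.013,0.033,0],40]
    - [[0,0,0],[0.0115,0.025,0],40]
    - [[0,0,0],[0.005,0.012,0],40]
    - [[0,0,0],[0,0,0],40]
    - [[0,0,0],[0,0,0.02],40]
    - [[0,0,0],[0,0,0.012],40]
    - [[0,0,0],[0,0,0.004],40]
    - [[0,0,0],[0,0,0],40]

```text
time: 17.2
ee_pos: [0.5165, -0.3438, 0.0195]
tcp_rot: [-180.0, 0.0, 90.0]
wrist_force: [-0.3, -0.6, -0.4]
opening: 0.045
grasp_force: 25.6
```

```bash
python3 - <<'E'
from h import *
o=get_obs();print(o["ee_pos"],o["opening"],o["wrist_force"])
im,d=camera("wrist"); cv2.imwrite("pics/w6.png",im[:,:,::-1])
E
```

```text
[ 0.51654586 -0.34379702  0.01949731] 0.044967489840428164 [-0.25170571 -0.61837751 -0.44459483]
```

View pics/w6.png

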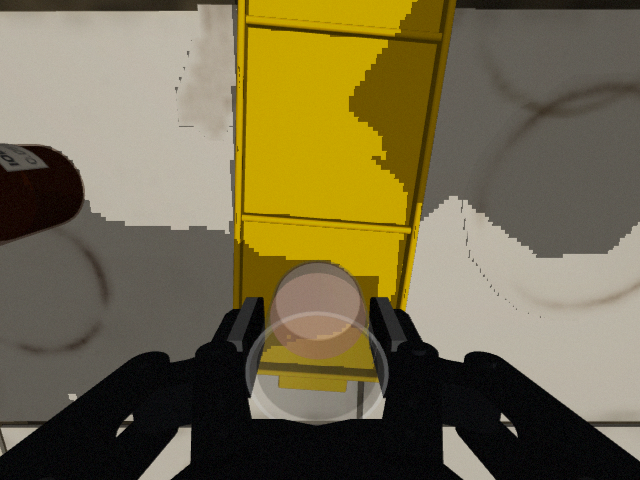

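servo_tool:
  moves:
    - [[0,0,0],[0,0,0.001],40]
    - [[0,0,0],[0,0,0],53]
    - [[0,0,0],[0,0,0],58]
    - [[0,0,0],[0,0,0],80]
    - [[0,0,0],[0,0,0],90]
    - [[0,0,0],[0,0,0],90]
    - [[0,0,0],[0,0,-0.01],90]
    - [[0,0,0],[0,0,-0.03],90]
    - [[0,0,0],[0,0,-0.05],100]
    - [[0,0,0],[0,0,-0.05],100]
    - [[0,0,0],[0,0,-0.03],100]
    - [[0,0,0],[0,0,0],100]

```text
time: 18.45
ee_pos: [0.5187, -0.3443, 0.1948]
tcp_rot: [179.6, 0.3, 90.0]
wrist_force: [0.5, -0.1, -0.2]
opening: 0.0854
grasp_force: 0.0
```

servo_tool:
  moves:
    - [[0,0,0],[0.017,-0.04,0],100]
    - [[0,0,0],[0.018,-0.045,0],100]
    - [[0,0,0],[0.018,-0.039,0],100]
    - [[0,0,0],[0,0,0.02],100]
    - [[0,0,0],[0,0,0],100]
    - [[0,0,0],[0,0,0],100]

```text
time: 19.05
ee_pos: [0.3932, -0.2903, 0.1683]
tcp_rot: [-180.0, -0.0, 90.0]
wrist_force: [0.1, -0.6, -0.3]
opening: 0.0855
grasp_force: 0.0
```

```bash
python3 - <<'E'
from h import *
o=get_obs();print(o["ee_pos"],o["opening"],o["wrist_force"])
im,d=camera("wrist"); cv2.imwrite("pics/w7.png",im[:,:,::-1])
for n in("beaker_mid","dropper_mid"):print(n,[(r["score"],w("wrist",r["xyz"])) for r in mark_of(n,"wrist")])
im,d=camera("top")
for n in("beaker_mid",):print(n,[(r["score"],w("top",r["xyz"])) for r in mark_of(n,"top")])
E
```

```text
[ 0.39321755 -0.29034271  0.16831452] 0.0855408856955392 [ 0.13281421 -0.60077637 -0.34400035]
beaker_mid [(0.87, array([ 0.51962938, -0.3444616 ,  0.0331359 ]))]
dropper_mid [(0.85, array([ 0.39731969, -0.28705624,  0.06042221]))]
beaker_mid [(0.47, array([ 0.51219755, -0.3442128 ,  0.0322084 ]))]
```

View pics/w7.png

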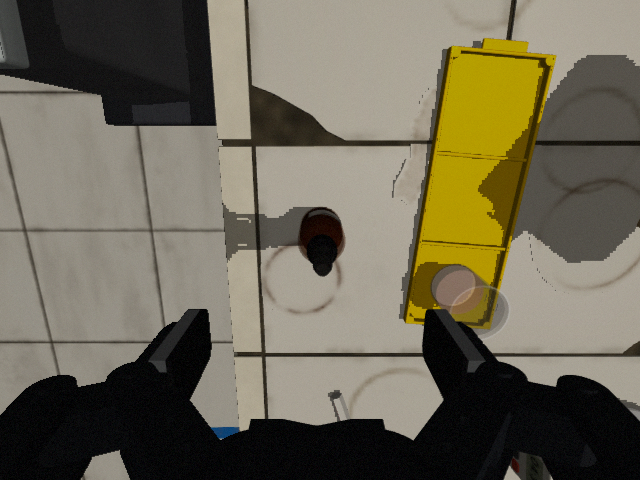

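servo_tool:
  moves:
    - [[0,0,0],[0,0.001,0.03],100]
    - [[0,0,0],[0,0,0.03],100]
    - [[0,0,0],[0,0,0.03],100]
    - [[0,0,0],[0,0,0.02],100]
    - [[0,0,0],[0,0,0.008],100]
    - [[0,0,0],[0,0,0.005],100]
    - [[0,0,0],[0,0,0],100]

```text
time: 20.0
ee_pos: [0.3945, -0.2906, 0.0456]
tcp_rot: [180.0, 0.0, 90.0]
wrist_force: [-0.4, 2.0, -0.3]
opening: 0.0854
grasp_force: 0.0
```

servo_tool:
  moves:
    - [[0,0,0],[0,0,0],80]
    - [[0,0,0],[0,0,0],60]
    - [[0,0,0],[0,0,0],45]
    - [[0,0,0],[0,0,0],30]
    - [[0,0,0],[0,0,0],25]
    - [[0,0,0],[0,0,0],25]
    - [[0,0,0],[0,0,0],25]
    - [[0,0,0],[0,0,0],25]
    - [[0,0,0],[0,0,0],25]
    - [[0,0,0],[0,0,0],25]

```text
time: 21.0
ee_pos: [0.3946, -0.2907, 0.046]
tcp_rot: [179.9, 0.0, 90.0]
wrist_force: [-0.1, 0.4, 5.7]
opening: 0.0333
grasp_force: 24.8
```

servo_tool:
  moves:
    - [[0,0,0],[0,0,-0.015],25]
    - [[0,0,0],[0,0,-0.025],25]
    - [[0,0,0],[0.003,0.015,0],25]
    - [[0,0,0],[0.005,0.028,0],25]
    - [[0,0,0],[0.006,0.035,0],25]
    - [[0,0,0],[0.005,0.03,0],25]
    - [[0,0,0],[0.0035,0.0215,0],25]
    - [[0,0,0],[0,0,0],25]
    - [[0,0,0],[0,0,0.02],25]
    - [[0,0,0],[0,0,0.012],25]
    - [[0,0,0],[0,0,0.004],25]
    - [[0,0,0],[0,0,0],25]

```text
time: 22.2
ee_pos: [0.5231, -0.2679, 0.0493]
tcp_rot: [-180.0, -0.0, 90.0]
wrist_force: [-0.6, 0.5, -0.1]
opening: 0.0335
grasp_force: 25.1
```

```bash
python3 - <<'E'
from h import *
o=get_obs();print(o["ee_pos"],o["opening"],o["wrist_force"])
im,d=camera("side"); im2,d=camera("wrist")
cv2.imwrite("pics/s8.png",np.hstack([cv2.resize(im[180:340,260:420,::-1],(400,400)),cv2.resize(im2[:,:,::-1],(400,400))]))
E
```

```text
[ 0.52306721 -0.2679154   0.04930785] 0.0335020465933101 [-0.59737408  0.50531084 -0.11823654]
```

View pics/s8.png

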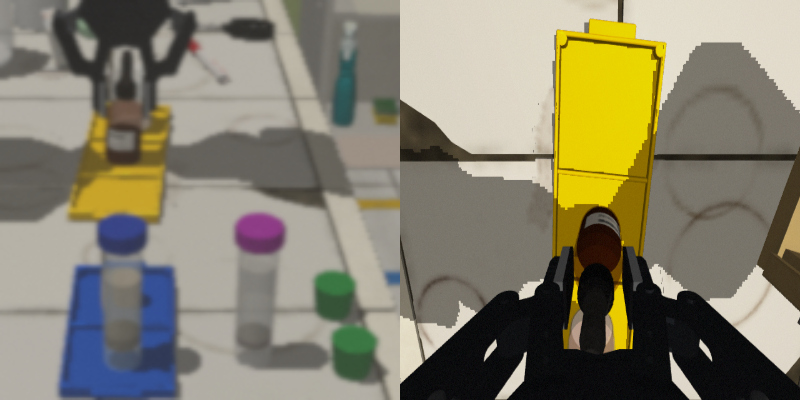

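servo_tool:
  moves:
    - [[0,0,0],[0,0,0.001],25]
    - [[0,0,0],[0,0,0],40]
    - [[0,0,0],[0,0,0],50]
    - [[0,0,0],[0,0,0],80]
    - [[0,0,0],[0,0,0],80]
    - [[0,0,0],[0,0,0],80]
    - [[0,0,0],[0,0,-0.01],80]
    - [[0,0,0],[0,0,-0.03],80]
    - [[0,0,0],[0,0,-0.05],100]
    - [[0,0,0],[0,0,-0.05],100]
    - [[0,0,0],[0,0,-0.02],100]
    - [[0,0,0],[0,0,0],100]

```text
time: 23.5
ee_pos: [0.5249, -0.2685, 0.2132]
tcp_rot: [179.7, 0.2, 90.0]
wrist_force: [-0.4, -0.2, 0.3]
opening: 0.0856
grasp_force: 0.0
```

servo_tool:
  moves:
    - [[0,0,0],[0.038,-0.0105,0],100]
    - [[0,0,0],[0.038,-0.0105,0],100]
    - [[0,0,0],[0.038,-0.0105,0],100]
    - [[0,0,0],[0.038,-0.0105,0],100]
    - [[0,0,0],[0.038,-0.0105,0],100]
    - [[0,0,0],[0.038,-0.0105,0],100]
    - [[0,0,0],[0.038,-0.0105,0],100]
    - [[0,0,0],[0.038,-0.0105,0],100]
    - [[0,0,0],[0.038,-0.0105,0],100]
    - [[0,0,0],[0.038,-0.01,0],100]
    - [[0,0,0],[0.031,-0.0095,0],100]
    - [[0,0,0],[0,0,0],100]

```text
time: 24.7
ee_pos: [0.4082, 0.1457, 0.2076]
tcp_rot: [-179.9, -0.0, 90.2]
wrist_force: [0.3, -0.8, -0.1]
opening: 0.0855
grasp_force: 0.0
```

servo_tool:
  moves:
    - [[0,0,0],[0,0,0.04],100]
    - [[0,0,0],[0,0,0.04],100]
    - [[0,0,0],[0,0,0.02],80]
    - [[0,0,0],[0,0,0],80]
    - [[0,0,0],[0,0,0],80]

```text
time: 25.2
ee_pos: [0.4096, 0.1426, 0.1087]
tcp_rot: [-180.0, 0.0, 90.0]
wrist_force: [0.7, 0.0, -0.0]
opening: 0.0681
grasp_force: 0.0
```

```bash
python3 - <<'E'
from h import *
o=get_obs();print(o["ee_pos"],o["opening"],o["wrist_force"])
im,d=camera("wrist"); cv2.imwrite("pics/w9.png",im[:,:,::-1])
K=np.array(calibration("wrist")["camera_matrix"])
for n in("stopper_mid",):print(n,[(r["score"],w("wrist",r["xyz"]).round(4),(K@r["xyz"]/r["xyz"][2])[:2].round()) for r in mark_of(n,"wrist")])
E
```

```text
[0.40961023 0.14262947 0.10865645] 0.068126304392676 [ 0.70895207  0.00954944 -0.0217652 ]
stopper_mid [(0.83, array([0.4092, 0.1421, 0.0136]), array([315., 251.])), (0.82, array([0.4843, 0.1607, 0.0137]), array([427., 225.])), (0.74, array([0.3565, 0.0588, 0.0112]), array([246., 355.])), (0.71, array([0.5471, 0.1403, 0.0118]), array([514., 253.])), (0.61, array([ 0.36  , -0.0151,  0.0112]), array([255., 434.]))]
```

View pics/w9.png

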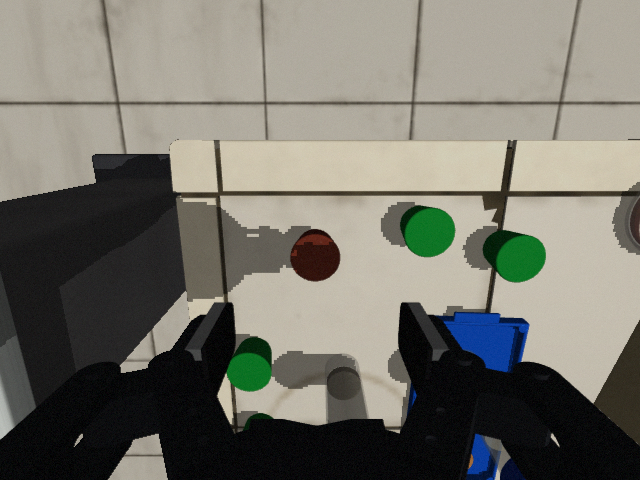

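servo_tool:
  moves:
    - [[0,0,0],[0,0,0.03],60]
    - [[0,0,0],[0,0,0.03],60]
    - [[0,0,0],[0,0,0.03],60]
    - [[0,0,0],[0,0,0.01],60]
    - [[0,0,0],[0,0,0],40]
    - [[0,0,0],[0,0,0],25]
    - [[0,0,0],[0,0,0],20]
    - [[0,0,0],[0,0,0],20]
    - [[0,0,0],[0,0,0],20]
    - [[0,0,0],[0,0,0],20]
    - [[0,0,0],[0,0,0],20]

```text
time: 26.4
ee_pos: [0.4103, 0.1433, 0.0092]
tcp_rot: [179.9, -0.0, 90.0]
wrist_force: [0.0, 1.2, 6.1]
opening: 0.03
grasp_force: 25.2
```

servo_tool:
  moves:
    - [[0,0,0],[0,0,-0.02],20]
    - [[0,0,0],[0,0,-0.04],20]
    - [[0,0,0],[0,0,-0.05],20]
    - [[0,0,0],[0,0,-0.04],20]
    - [[0,0,0],[0,0,-0.02],20]
    - [[0,0,0],[0,0,0],20]

```text
time: 27.0
ee_pos: [0.4108, 0.1435, 0.1814]
tcp_rot: [179.7, -0.1, 90.0]
wrist_force: [0.3, 0.2, -0.7]
opening: 0.0303
grasp_force: 25.0
```

servo_tool:
  moves:
    - [[0,0,0],[-0.02,0.006,0],20]
    - [[0,0,0],[-0.035,0.013,0],20]
    - [[0,0,0],[-0.035,0.013,0],20]
    - [[0,0,0],[-0.035,0.013,0],20]
    - [[0,0,0],[-0.035,0.013,0],20]
    - [[0,0,0],[-0.035,0.013,0],20]
    - [[0,0,0],[-0.035,0.013,0],20]
    - [[0,0,0],[-0.035,0.013,0],20]
    - [[0,0,0],[-0.035,0.013,0],20]
    - [[0,0,0],[-0.035,0.01,0],20]
    - [[0,0,0],[0,0,0],20]
    - [[0,0,0],[0,0,0],20]

```text
time: 28.2
ee_pos: [0.5291, -0.1923, 0.1766]
tcp_rot: [-179.9, -0.1, 89.9]
wrist_force: [0.8, -0.3, -0.6]
opening: 0.0301
grasp_force: 25.0
```

servo_tool:
  moves:
    - [[0,0,0],[0,0,0.03],20]
    - [[0,0,0],[0,0,0.04],20]
    - [[0,0,0],[0,0,0.04],20]
    - [[0,0,0],[0,0,0.03],20]
    - [[0,0,0],[0,0,0.01],20]
    - [[0,0,0],[0,0,0],20]
    - [[0,0,0],[0,0,0],20]

```text
time: 28.9
ee_pos: [0.5303, -0.1917, 0.0299]
tcp_rot: [179.9, 0.0, 90.0]
wrist_force: [-0.0, -0.5, -0.0]
opening: 0.0304
grasp_force: 25.0
```

servo_tool:
  moves:
    - [[0,0,0],[0,0,0.01],20]
    - [[0,0,0],[0,0,0.006],20]
    - [[0,0,0],[0,0,0.0015],20]
    - [[0,0,0],[0,0,0],20]
    - [[0,0,0],[0,0,0],42]
    - [[0,0,0],[0,0,0],48]
    - [[0,0,0],[0,0,0],48]
    - [[0,0,0],[0,0,0],48]
    - [[0,0,0],[0,0,-0.01],48]
    - [[0,0,0],[0,0,-0.02],48]
    - [[0,0,0],[0,0,-0.05],48]
    - [[0,0,0],[0,0,-0.05],48]

```text
time: 30.1
ee_pos: [0.5289, -0.1916, 0.1423]
tcp_rot: [-179.9, -0.0, 90.0]
wrist_force: [1.1, -0.7, 0.8]
opening: 0.0408
grasp_force: 0.0
```

servo_tool:
  moves:
    - [[0,0,0],[0,0,-0.04],48]
    - [[0,0,0],[0,-0.04,0],60]
    - [[0,0,0],[0,-0.04,0],60]
    - [[0,0,0],[0,-0.04,0],60]
    - [[0,0,0],[0,0,0],60]
    - [[0,0,0],[0,0,0],60]

```text
time: 30.7
ee_pos: [0.4095, -0.1921, 0.182]
tcp_rot: [179.9, 0.1, 90.0]
wrist_force: [0.8, -0.8, 1.4]
opening: 0.0513
grasp_force: 0.0
```

```bash
python3 - <<'E'
from h import *
o=get_obs();print(o["ee_pos"],o["opening"],o["wrist_force"])
ims=[]
for c in("side","top"):
    im,d=camera(c); ims.append(im[:,:,::-1])
    for n in("blue_tube_mid","cork_mid","beaker_mid","dropper_mid","stopper_mid","purple_tube_mid","timer_mid"):print(c,n,[(r["score"],w(c,r["xyz"]).round(3)) for r in mark_of(n,c)[:1 if n[0]!="s" else 6]])
cv2.imwrite("pics/end.png",np.hstack([cv2.resize(ims[0][170:390,230:430],(400,440)),cv2.resize(ims[1][200:310,180:420],(400,440))]))
E
```

```text
[ 0.40950133 -0.19209624  0.18195992] 0.05125343406994535 [ 0.75722471 -0.78951892  1.35980438]
side blue_tube_mid [(0.7, array([0.524, 0.046, 0.06 ]))]
side cork_mid []
side beaker_mid [(0.55, array([ 0.52 , -0.344,  0.032]))]
side dropper_mid [(0.6, array([ 0.525, -0.269,  0.056]))]
side stopper_mid [(0.79, array([0.359, 0.059, 0.018])), (0.75, array([0.541, 0.137, 0.011])), (0.65, array([0.481, 0.159, 0.011])), (0.59, array([ 0.53 , -0.192,  0.017]))]
side purple_tube_mid [(0.73, array([0.429, 0.043, 0.058]))]
side timer_mid [(0.43, array([ 0.605, -0.515,  0.029]))]
top blue_tube_mid [(0.54, array([0.524, 0.043, 0.059]))]
top cork_mid [(0.58, array([ 0.521, -0.028,  0.014]))]
top beaker_mid [(0.66, array([ 0.514, -0.344,  0.033]))]
top dropper_mid [(0.64, array([ 0.519, -0.271,  0.062]))]
top stopper_mid [(0.72, array([ 0.611, -0.52 ,  0.03 ])), (0.67, array([0.481, 0.161, 0.014])), (0.67, array([ 0.36 , -0.019,  0.013])), (0.64, array([0.546, 0.136, 0.015])), (0.59, array([0.364, 0.057, 0.006]))]
top purple_tube_mid [(0.73, array([0.432, 0.039, 0.056]))]
top timer_mid [(0.71, array([ 0.61 , -0.521,  0.032]))]
```

View pics/end.png

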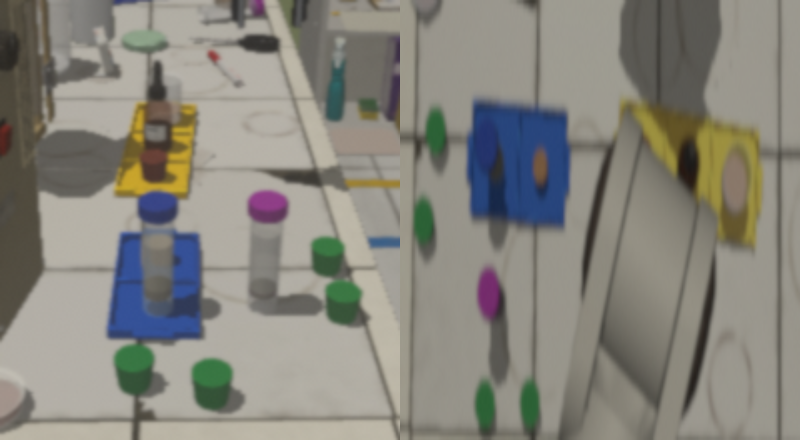

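All five are standing in compartments of their own, and the purple tube and the timer have not moved.

```bash
python3 -c "
from workcell import job_done; print(job_done())"
```

```text
the job is handed in; nothing more can be done
None
```

Both kits are made up and the job is handed in at about 31 s: the final camera check showed the tube and cork in the blue tray, and the beaker, bottle and red stopper in the yellow tray, each upright in its own compartment, with the purple tube and timer unmoved.

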